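Line up the topping shakers on the coffee-bar tray

ROBOT

A 6-joint arm with a two-finger parallel gripper is mounted at the origin on the work surface. World frame = base frame: x ahead of the robot, y to its left, z up, the work surface at z = 0. Lengths are in m, angles in rad, forces in N, time in s.
With the tool pointing down it reaches from about 0.35 to 0.975 m from the base axis. Payload 17.4 kg.
Tool frame: the origin (TCP) lies at the very end of the fingers, on their centre line; the grasp point (between the pads) lies 19 mm behind it; z points along the fingers, y is the direction in which the jaws open and shut (so a half turn about z gives the same grasp; the last joint's range is limited). The gripper opens to 85 mm and grips with 20 to 120 N. Pads are 22 mm wide; open, the fingers measure 114 mm over their backs; the gripper's body (76 mm by 85 mm) begins 54 mm behind the grasp point. The pads swing forward as they close: fully open they stand 13 mm farther back than shut.
Start: joints at [-0.038, 0.116, 1.442, -0, 1.584, -0.038], TCP at [0.675, -0, 0.231] pointing down, gripper open.
Joint ranges: [-2.83, 2.83], [-0.83, 2.19], [0.07, 2.5], [-1.14, 4.28], [0.01, 3], [-2.97, 2.97]. Speed limits (rad/s): [1.89, 1.89, 2.22, 3.14, 3.14, 3.14].

INTERFACE

Orientations are given as a unit quaternion [x, y, z, w].
In Python, from cell import env, optics gives the robot as it stands.
- The arm moves only by the shell command python3 -m handwheel 'ROWS' [OPENING]. ROWS is a JSON object of lists of equal length, an entry for each row: "translation": the shift along the tool's x, y, z in cm, a list of three; "twist": the turn about the tool's z in rad. In form: {"translation": [[dx, dy, dz], ...], "twist": [twist, ...]}. A call has 1 to 20 rows; each row shifts and turns the pose as measured when the row begins, along the tool's axes as they then stand; what a row does not reach is not made up. A row lasts 1/8 s, in which the tool goes at most 62.5 mm and 10.7 degrees, less where a joint would pass 70% of its speed; a pose out of reach is approached as far as the arm can. A call with a gripper value outside its range is refused whole. OPENING is the opening in per cent of the stroke, from 0 (shut) to 100 (fully open), set as the call begins (- or left out, the last holds). The fingers move at their own pace and stop on an object; the grip force is fixed at half the most. Time passes only in rows, so rows that do not move let the fingers close. It gives the time, the measured TCP pose, the force and the opening at its end, in the units of the state.
- env.read_state(): the state, without advancing time (a new reading comes with each control period).
- optics.snapshot(name): name is "scene" or "side" or "wrist"; returns a dict with "frame" (480x640x3 uint8, red, green, blue), "depth" (480x640 float32, m along the optical axis (not along the pixel's ray), 0 where there is no reading), "fx", "fy", "cx", "cy" (pixels), "cam_to_world" (4x4, takes a point from camera to world coordinates); the wrist camera has in their place "mount" (4x4, takes a point from camera to tool coordinates, whose origin is the TCP and whose axes are the flange's). Camera axes: x right, y down, z forward; pixel columns grow to the right and rows downward; lengths in m; the calibration is good to about 2 mm. A picture is of the moment at which its call begins: read the wrist's pose just before it.
- env.hand_in(): hands the job in, once; it reports no verdict.
Trained networks look in the newest picture that a camera, given by its name, has taken for a name from the list of things; names that differ only in an ending like _2 or _b are one class to them, and where a whole thing is asked for, a point or a joint stands for the part that bears it (a point fixed in the world has none). Each returns a list of dicts, best first, with "score" (0 to 1); they miss things now and then, are a little off and sometimes report something else, mostly with a low value. They report only what shows in the picture. A call takes as long as a camera call. They do not tell look-alikes from the thing itself.
- optics.look_for(camera, label): "xyz" ([x, y, z] in m, in world coordinates, good to about 4 mm: the middle of the surface that is visible of it).
- optics.cut_out(camera, label): "region" (480x640 bool, what is visible of it).
- optics.tip_of(camera, label): "xyz" ([x, y, z] in m, in world coordinates, good to about 4 mm: a listed point, or the origin of a listed thing).
The state is a dict: "time_s": time; "joint_pos": joint angles; "dq": joint speeds; "joint_torque": joint torques, N m; "position": TCP position; "eef_rot": TCP orientation; "force": force on the tool from outside, world axes, zero at the start; "torque": the same for the moment, N m; "width": finger opening in m.
Only numpy, scipy, OpenCV 4.12 (cv2) and the standard library are available. Lean on these libraries where they do the work, as an engineer would, in place of code of your own. Each camera call takes 0.05 s, during which the arm holds its last target. There are 200 camera calls.

TASK

Set the four steel topping shakers out on the wooden tray in order of height, one centred on each cork disc: the shortest on the disc next to the napkin dispenser, growing taller towards the spoon crock at the other end. Keep the shakers upright, leave the coffee cup among them where it stands, and let go of everything at the end.

Things in the scene. Friction and masses are not known exactly. Their poses are not given: they have to be found in the camera images.
- shaker_a: The shortest of four upright stainless-steel topping shakers: a plain straight cylinder 44 mm in diameter and 60 mm tall in all, its top 14 mm a narrowing pierced dome (grip the straight side below it). Loose, 120 g or so. Origin: centre of the underside, z up.
- shaker_b: The second shortest of four upright stainless-steel topping shakers: a plain straight cylinder 50 mm in diameter and 85 mm tall in all, its top 14 mm a narrowing pierced dome (grip the straight side below it). Loose, 180 g or so. Origin: centre of the underside, z up.
- shaker_c: The second tallest of four upright stainless-steel topping shakers: a plain straight cylinder 56 mm in diameter and 110 mm tall in all, its top 14 mm a narrowing pierced dome (grip the straight side below it). Loose, 260 g or so. Origin: centre of the underside, z up.
- shaker_d: The tallest of four upright stainless-steel topping shakers: a plain straight cylinder 62 mm in diameter and 135 mm tall in all, its top 14 mm a narrowing pierced dome (grip the straight side below it). Loose, 350 g or so. Origin: centre of the underside, z up.
- disc1: One of four equal cork discs, 72 mm in diameter, in a straight row 95 mm apart along a fixed wooden tray (150 mm wide, 18 mm high edge strips along its long sides, 71 mm either side of the row). The numbers of the discs say nothing of their order in the row. Origin: centre of its underside, 12 mm above the table; its upper face is 3 mm above the origin, so a shaker standing on it has its underside 15 mm above the table. Fixed.
- disc2: One of four equal cork discs, 72 mm in diameter, in a straight row 95 mm apart along a fixed wooden tray (150 mm wide, 18 mm high edge strips along its long sides, 71 mm either side of the row). The numbers of the discs say nothing of their order in the row. Origin: centre of its underside, 12 mm above the table; its upper face is 3 mm above the origin, so a shaker standing on it has its underside 15 mm above the table. Fixed.
- disc3: One of four equal cork discs, 72 mm in diameter, in a straight row 95 mm apart along a fixed wooden tray (150 mm wide, 18 mm high edge strips along its long sides, 71 mm either side of the row). The numbers of the discs say nothing of their order in the row. Origin: centre of its underside, 12 mm above the table; its upper face is 3 mm above the origin, so a shaker standing on it has its underside 15 mm above the table. Fixed.
- disc4: One of four equal cork discs, 72 mm in diameter, in a straight row 95 mm apart along a fixed wooden tray (150 mm wide, 18 mm high edge strips along its long sides, 71 mm either side of the row). The numbers of the discs say nothing of their order in the row. Origin: centre of its underside, 12 mm above the table; its upper face is 3 mm above the origin, so a shaker standing on it has its underside 15 mm above the table. Fixed.
- napkins: Steel napkin dispenser, a fixed upright box 100 mm (its x, across the tray) by 60 mm (its y, along the tray) by 110 mm tall with paper napkins showing, at one end of the tray, in line with the discs, 112.5 mm from the centre of the nearest one. Origin: centre of its underside. At the other end, as far from its nearest disc, stands a fixed round blue spoon crock, 72 mm in diameter, 100 mm tall, its spoons reaching 165 mm.
- cup: White coffee cup, 84 mm in diameter, 60 mm tall, with a handle at its own +y, standing loose among the shakers on the robot's side. Origin: centre of its underside. To be left alone.
Things that resemble listed ones, but are neither listed nor needed, are in the scene too. Leave any purple look-alike of the shaker_a alone.

How it is judged:
By the outcome, as a careful person would: the job done as asked, in the order asked, and still so for the second after the job is handed in, with the robot touching nothing.
It also fails if it takes over 112 s, if anything falls off the work surface, if the arm or the gripper's body presses on something with over 40 N, if the wrist force passes 120 N, or if a joint passes its speed limit or range.

## Working session

There is one attempt and no reset: what is moved stays moved. The work goes in short steps, Python scripts to look and compute and a shell command to move; the robot and the scene stay as the last step left them, time stands still between calls to the robot, and variables do not carry over. Pictures are saved under pics/ and viewed, about 12 in all and at most 16, crops included, and the job is handed in when it is done.

```bash
mkdir -p pics; ls; cat > h.py <<'E'
import numpy as np, cv2
from cell import env, optics
def snap(n, f=None):
    s=optics.snapshot(n)
    if f: cv2.imwrite('pics/'+f, s['frame'][:,:,::-1])
    return s
def cloud(s):
    d=s['depth']; v,u=np.mgrid[:480,:640]
    P=np.stack([(u-s['cx'])/s['fx']*d,(v-s['cy'])/s['fy']*d,d,np.ones_like(d)],-1)
    W=(P@s['cam_to_world'].T)[...,:3]; W[d==0]=np.nan
    return W
E
python3 - <<'E'
from h import *
s=snap('scene','scene.png')
print(env.read_state())
for l in ['shaker_a','disc1','napkins','cup']:
    for r in optics.look_for('scene',l): print(l,np.round(r['xyz'],3),round(r['score'],2))
s=snap('side','side.png')
for l in ['shaker_a','disc1','napkins','cup']:
    for r in optics.tip_of('side',l): print('side tip',l,np.round(r['xyz'],3),round(r['score'],2))
E
```

```text
pics
{'time_s': 0.05, 'joint_pos': array([-3.78312887e-02,  1.16485136e-01,  1.44228765e+00,  1.27358366e-05,
        1.58400218e+00, -3.77714258e-02]), 'dq': array([ 9.29797311e-05, -2.21660352e-04, -1.43373422e-03, -3.69588330e-04,
       -7.41420467e-04, -6.81960132e-04]), 'joint_torque': array([ 1.29708686e-03, -7.34360290e+01, -6.34435344e+01,  3.25907160e-05,
        5.44783674e-03,  3.21621633e-05]), 'position': array([ 6.74800661e-01, -1.88138395e-05,  2.30548847e-01]), 'eef_rot': array([ 7.07127765e-01,  7.07085549e-01, -3.97247034e-04, -4.37840852e-04]), 'force': array([ 0.520809  , -0.7204415 ,  0.51455084]), 'torque': array([ 0.00394565, -0.0186102 , -0.0386721 ]), 'width': 0.08543184421245165}
shaker_a [0.47  0.336 0.048] 0.95
shaker_a [ 0.455 -0.328  0.035] 0.87
shaker_a [ 0.324 -0.395  0.037] 0.78
shaker_a [ 0.336 -0.316  0.03 ] 0.75
shaker_a [0.483 0.131 0.066] 0.64
shaker_a [ 0.492 -0.12   0.062] 0.63
shaker_a [ 0.482 -0.215  0.036] 0.56
disc1 [ 0.661 -0.036  0.016] 0.89
disc1 [0.656 0.15  0.015] 0.79
disc1 [0.658 0.059 0.013] 0.7
disc1 [ 0.662 -0.133  0.015] 0.69
napkins [0.703 0.264 0.1  ] 0.83
napkins [ 0.663 -0.135  0.012] 0.33
cup [0.487 0.134 0.066] 0.7
cup [0.41  0.022 0.038] 0.59
side tip shaker_a [ 0.466 -0.13  -0.002] 0.95
side tip shaker_a [ 0.443  0.334 -0.001] 0.79
side tip shaker_a [0.458 0.123 0.001] 0.74
side tip shaker_a [ 0.435 -0.334 -0.002] 0.73
side tip shaker_a [ 0.318 -0.327 -0.001] 0.71
side tip shaker_a [ 0.469 -0.232  0.   ] 0.69
side tip shaker_a [ 0.31  -0.408  0.003] 0.63
side tip disc1 [0.654 0.146 0.013] 0.9
side tip disc1 [0.663 0.055 0.014] 0.84
side tip disc1 [ 0.657 -0.131  0.012] 0.77
side tip disc1 [ 0.655 -0.038  0.012] 0.64
side tip napkins [0.659 0.262 0.007] 0.6
side tip cup [ 0.386  0.015 -0.002] 0.62
```

View pics/scene.png

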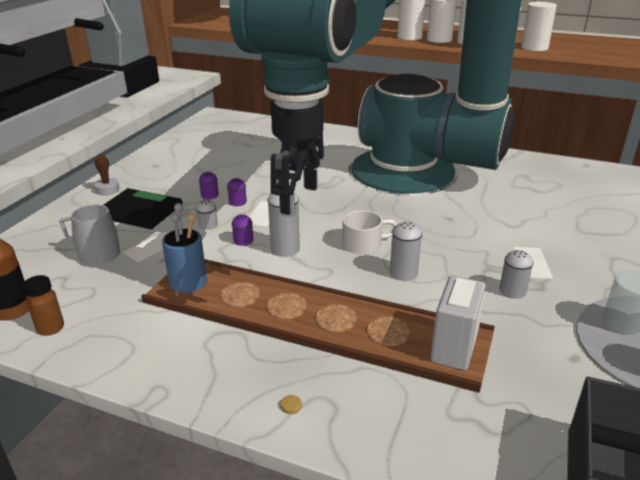

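View pics/side.png

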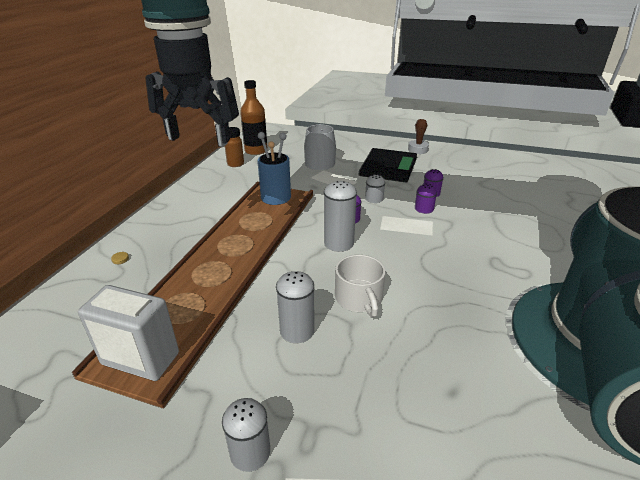

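Steel shakers: d at (285,225), c (405,250), b (517,273), a (206,214) in scene. Purple look-alikes are at (208,185), (237,190), (243,229). The grey one at (206,214) fits shaker_a. The napkins are at the +y end and the crock at −y. I'll confirm shaker_a in a crop and refine the positions.

```bash
python3 - <<'E'
from h import *
from scipy.optimize import least_squares
H=dict(a=(.435,-.334,.022,.046),b=(.443,.334,.025,.071),c=(.458,.123,.028,.096),d=(.466,-.130,.031,.121))
D=[(.657,y) for y in(.148,.056,-.037,-.132)]
for cam in('scene','side'):
    s=snap(cam); W=cloud(s); hsv=cv2.cvtColor(s['frame'],cv2.COLOR_RGB2HSV)
    if cam=='side': cv2.imwrite('pics/crop.png',cv2.resize(s['frame'][120:260,300:480,::-1],None,fx=4,fy=4,interpolation=cv2.INTER_CUBIC))
    for k,(x,y,r,h) in H.items():
        m=(np.hypot(W[...,0]-x,W[...,1]-y)<r+.02)&(W[...,2]>.012)&(W[...,2]<h-.003)
        p=W[m][:,:2]
        f=least_squares(lambda c:np.hypot(*(p-c).T)-r,[x,y],loss='soft_l1',f_scale=.001)
        top=np.nanmax(W[...,2][np.hypot(W[...,0]-x,W[...,1]-y)<r])
        print(cam,k,np.round(f.x,4),m.sum(),'med res',np.round(np.median(abs(f.fun)),4),'top',round(top,3),'meanS',hsv[...,1][m].mean().round())
    m0=(hsv[...,1]>60)&(abs(W[...,2]-.015)<.004)
    for l in optics.cut_out(cam,'disc1'):
        m=l['region']; p=W[m]; p=p[abs(p[:,2]-.015)<.006]
        (c,rr)=cv2.minEnclosingCircle(p[:,:2].astype(np.float32))
        print(cam,'disc mean',p.mean(0).round(4),'circ',np.round(c,4),round(rr,4),round(l['score'],2))
    for l in optics.look_for(cam,'napkins')[:1]: print(l['xyz'].round(3) if hasattr(l['xyz'],'round') else l['xyz'])
    for l in optics.cut_out(cam,'cup')[:2]: print('cup',l['score'],np.nanmin(W[l['region']],0).round(3),np.nanmax(W[l['region']],0).round(3))
E
```

```text
scene a [ 0.4394 -0.3365] 228 med res 0.0012 top 0.063 meanS 4.0
scene b [0.4455 0.3328] 707 med res 0.0008 top 0.087 meanS 4.0
scene c [0.4627 0.1251] 1017 med res 0.0009 top 0.114 meanS 4.0
scene d [ 0.4681 -0.1312] 1189 med res 0.0011 top 0.136 meanS 4.0
scene disc mean [ 0.6602 -0.1346  0.0149] circ [ 0.6572 -0.1327] 0.0402 0.71
scene disc mean [0.6599 0.1497 0.0147] circ [0.6568 0.1507] 0.0391 0.65
scene disc mean [ 0.6604 -0.0396  0.0148] circ [ 0.6586 -0.0412] 0.0377 0.61
scene disc mean [0.659  0.0534 0.0146] circ [0.6567 0.0512] 0.0409 0.58
[0.7012, 0.2627, 0.1016]
cup 0.59 [ 0.25  -0.066 -0.003] [0.436 0.075 0.062]
side a [ 0.4411 -0.3355] 209 med res 0.0008 top 0.062 meanS 8.0
side b [0.4463 0.3335] 1107 med res 0.0003 top 0.088 meanS 8.0
side c [0.4638 0.1257] 1360 med res 0.0004 top 0.112 meanS 8.0
side d [ 0.4691 -0.1303] 1427 med res 0.0006 top 0.137 meanS 8.0
side disc mean [0.6567 0.0575 0.0152] circ [0.6587 0.0542] 0.0386 0.79
side disc mean [0.6539 0.1498 0.0151] circ [0.661  0.1489] 0.0404 0.67
side disc mean [ 0.6578 -0.0371  0.0152] circ [ 0.6577 -0.0409] 0.0397 0.61
side disc mean [ 0.6572 -0.1312  0.0153] circ [ 0.659  -0.1334] 0.0376 0.56
[0.6336, 0.2837, 0.0946]
cup 0.92 [ 0.345 -0.108 -0.001] [0.454 0.083 0.063]
cup 0.4 [ 0.418 -0.394  0.001] [ 0.46  -0.31   0.062]
```

View pics/crop.png

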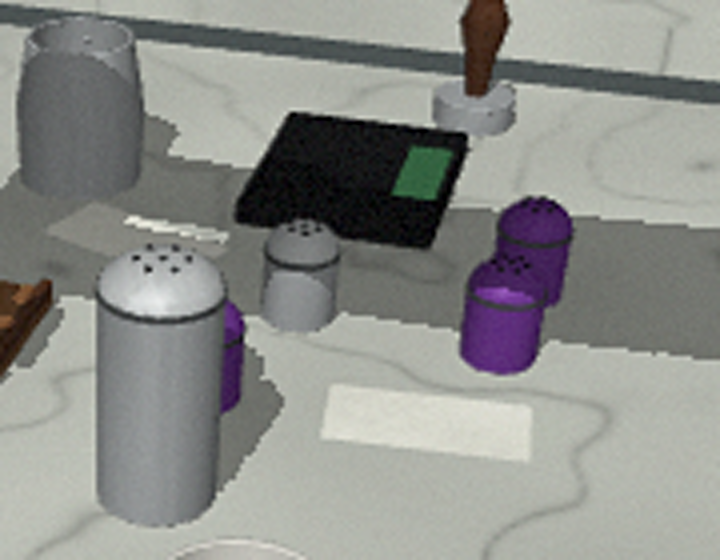

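The crop shows the steel shaker_a at (300,275), next to three purple ones. Row centre: x≈0.6585, with disc y at 0.1505 (napkin end, a), 0.0555 (b), −0.0395 (c), −0.1345 (crock end, d). I'll start with d.

```bash
python3 -m handwheel '{"translation": [[-1.9,-2.9,0],[-1.9,-2.9,0],[-1.9,-2.9,0],[-1.9,-2.9,0],[-1.9,-2.9,0],[-1.9,-2.9,0],[-1.7,-3.2,0],[0,0,0],[0,0,0]], "twist": [0,0,0,0,0,0,0,0,0]}' 100
```

```text
time_s: 2.02
position: [0.463, -0.1344, 0.2314]
eef_rot: [0.707, 0.707, 0.0, 0.001]
force: [-0.2, -0.3, 0.5]
width: 0.0854
```

```bash
python3 -m handwheel '{"translation": [[0.36,0.56,0],[0,0,0],[0,0,4],[0,0,4],[0,0,3.5],[0,0,2.5],[0,0,1],[0,0,0.5],[0,0,0],[0,0,0]], "twist": [0,0,0,0,0,0,0,0,0,0]}'
```

```text
time_s: 3.28
position: [0.4735, -0.1282, 0.0733]
eef_rot: [0.705, 0.709, 0.001, 0.001]
force: [0.3, -0.5, -0.3]
width: 0.0852
```

```bash
python3 -m handwheel '{"translation": [[-0.25,-0.45,0],[0,0,0],[0,0,0]], "twist": [0,0,0]}'
```

```text
time_s: 3.65
position: [0.4691, -0.1312, 0.0747]
eef_rot: [0.705, 0.709, 0.001, 0.002]
force: [-0.2, 0.2, -0.2]
width: 0.085
```

Well aligned (within 1 mm). I'll close and lift.

```bash
python3 -m handwheel '{"translation": [[0,0,0],[0,0,0],[0,0,0],[0,0,0],[0,0,0],[0,0,0],[0,0,-1],[0,0,-2],[0,0,-2],[0,0,-1],[0,0,0],[0,0,0]], "twist": [0,0,0,0,0,0,0,0,0,0,0,0]}' 0
```

```text
time_s: 5.15
position: [0.4684, -0.131, 0.1393]
eef_rot: [0.705, 0.709, 0.001, 0.002]
force: [0.7, 0.1, -4.9]
width: 0.0612
```

```bash
python3 -m handwheel '{"translation": [[0,2,0],[0,3,0],[0,3,0],[0,3,0],[0,3,0],[0,3,0],[-0.1,1.5,0],[0,0,0],[0,0,0],[0,0,0]], "twist": [0,0,0,0,0,0,0,0,0,0]}'
```

```text
time_s: 6.4
position: [0.6554, -0.1305, 0.1321]
eef_rot: [0.705, 0.709, -0.002, -0.002]
force: [0.7, 0.4, -2.8]
width: 0.0608
```

```bash
python3 -m handwheel '{"translation": [[-0.3,0.3,1],[-0.1,0,1],[0,0,1],[0,0,0.5],[0,0,0],[0,0,0]], "twist": [0,0,0,0,0,0]}'
```

```text
time_s: 7.15
position: [0.6574, -0.1349, 0.0944]
eef_rot: [0.705, 0.709, -0.002, -0.003]
force: [0.1, 0.2, -3.8]
width: 0.0611
```

```bash
python3 -m handwheel '{"translation": [[0.0,0.1,0.2],[0,0,0.2],[0,0,0],[0,0,0]], "twist": [0,0,0,0]}'
```

```text
time_s: 7.65
position: [0.6588, -0.1348, 0.0909]
eef_rot: [0.705, 0.709, -0.002, -0.002]
force: [0.6, -1.2, -3.9]
width: 0.0609
```

```bash
python3 -m handwheel '{"translation": [[0,0,0.1],[0,0,0.1],[0,0,0]], "twist": [0,0,0]}'
```

```text
time_s: 8.02
position: [0.6589, -0.135, 0.0905]
eef_rot: [0.705, 0.709, -0.002, -0.002]
force: [0.4, -0.2, -4.7]
width: 0.0612
```

```bash
python3 -m handwheel '{"translation": [[0,0,0.2],[0,0,0.2],[0,0,0]], "twist": [0,0,0]}'
```

```text
time_s: 8.4
position: [0.6592, -0.1353, 0.0906]
eef_rot: [0.705, 0.709, -0.001, -0.001]
force: [1.0, -0.5, -4.5]
width: 0.0611
```

```bash
python3 - <<'E'
from h import *
s=snap('side'); W=cloud(s)
cv2.imwrite('pics/d1.png',cv2.resize(s['frame'][90:270,190:400,::-1],None,fx=3,fy=3,interpolation=cv2.INTER_CUBIC))
m=(np.hypot(W[...,0]-.6592,W[...,1]+.1353)<.033)&(W[...,2]>.02)
print(m.sum()); print(env.read_state()['force'])
E
```

```text
2525
[ 0.67138251  0.23097563 -3.2773131 ]
```

View pics/d1.png

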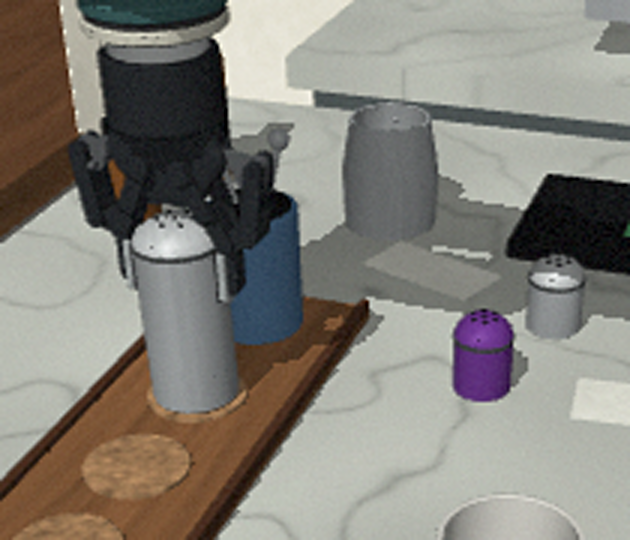

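Shaker d is upright over the crock-end disc, at or barely above the cork. I'll take one firmer step down.

```bash
python3 -m handwheel '{"translation": [[0,0,0.4],[0,0,0],[0,0,0]], "twist": [0,0,0]}'
```

```text
time_s: 8.82
position: [0.6597, -0.1357, 0.0903]
eef_rot: [0.705, 0.709, -0.001, 0.001]
force: [0.2, -0.1, -2.0]
width: 0.0609
```

```bash
python3 -m handwheel '{"translation": [[0,0,0],[0,0,0],[0,0,0],[0,0,0],[0,0,-1],[0,0,-3],[0,0,-4],[0,0,-4],[0,0,-3],[0,0,0],[0,0,0]], "twist": [0,0,0,0,0,0,0,0,0,0,0]}' 100
```

```text
time_s: 10.2
position: [0.6596, -0.1353, 0.2482]
eef_rot: [0.705, 0.709, -0.0, 0.001]
force: [-0.1, -0.1, 0.0]
width: 0.0857
```

```bash
python3 -m handwheel '{"translation": [[3.2,-2.4,0],[3.2,-2.4,0],[3.2,-2.4,0],[3.2,-2.4,0],[3.2,-2.4,0],[3.2,-2.4,0],[3.2,-2.4,0],[3,-2.2,0],[0,0,0],[0,0,0],[0,0,0]], "twist": [0,0,0,0,0,0,0,0,0,0,0]}'
```

```text
time_s: 11.58
position: [0.4601, 0.1239, 0.2381]
eef_rot: [0.706, 0.708, -0.005, -0.003]
force: [-0.5, 0.1, 0.5]
width: 0.0853
```

```bash
python3 -m handwheel '{"translation": [[0.1,0.2,2],[0,0,4],[0,0,4],[0,0,3.5],[0,0,2.5],[0,0,1],[0,0,0],[0,0,0]], "twist": [0,0,0,0,0,0,0,0]}'
```

```text
time_s: 12.58
position: [0.4597, 0.1211, 0.0553]
eef_rot: [0.708, 0.706, -0.007, -0.005]
force: [0.5, -0.1, 0.6]
width: 0.0853
```

```bash
python3 -m handwheel '{"translation": [[0.4,0.35,0.1],[0,0,0],[0,0,0]], "twist": [0,0,0]}'
```

```text
time_s: 12.95
position: [0.4644, 0.1256, 0.056]
eef_rot: [0.708, 0.706, -0.006, -0.004]
force: [0.1, -0.4, 0.8]
width: 0.0855
```

```bash
python3 -m handwheel '{"translation": [[0,0,0],[0,0,0],[0,0,0],[0,0,0],[0,0,0],[0,0,0],[0,0,-1],[0,0,-2],[0,0,-2],[0,0,-1],[0,0,0],[0,0,0]], "twist": [0,0,0,0,0,0,0,0,0,0,0,0]}' 0
```

```text
time_s: 14.45
position: [0.4646, 0.1257, 0.1184]
eef_rot: [0.708, 0.706, -0.007, -0.004]
force: [-1.2, -0.0, -2.7]
width: 0.0551
```

```bash
python3 -m handwheel '{"translation": [[-1,1.2,0],[-2.3,2.7,0],[-2.3,2.7,0],[-2.3,2.7,0],[-2.3,2.7,0],[-2.3,2.7,0],[-2.3,2.7,0],[-1.2,1.4,0],[0,0,0],[0,0,0],[0,0,0]], "twist": [0,0,0,0,0,0,0,0,0,0,0]}'
```

```text
time_s: 15.82
position: [0.659, -0.0448, 0.1077]
eef_rot: [0.708, 0.706, -0.01, -0.007]
force: [0.4, -0.6, -2.7]
width: 0.0549
```

```bash
python3 -m handwheel '{"translation": [[0.5,0,1],[0,0,1],[0,0,0.7],[0,0,0.3],[0,0,0],[0,0,0]], "twist": [0,0,0,0,0,0]}'
```

```text
time_s: 16.58
position: [0.6575, -0.0384, 0.0757]
eef_rot: [0.707, 0.707, -0.01, -0.007]
force: [-0.3, -0.4, -2.4]
width: 0.055
```

```bash
python3 -m handwheel '{"translation": [[-0.1,0.1,0.3],[0,0,0.3],[0,0,0.3],[0,0,0]], "twist": [0,0,0,0]}'
```

```text
time_s: 17.08
position: [0.6592, -0.0399, 0.0724]
eef_rot: [0.707, 0.707, -0.009, -0.006]
force: [0.1, -1.0, -2.7]
width: 0.0549
```

```bash
python3 -m handwheel '{"translation": [[0,0,0.3],[0,0,0]], "twist": [0,0]}'; python3 -m handwheel '{"translation": [[0,0,0],[0,0,0],[0,0,0],[0,0,0],[0,0,-1],[0,0,-3],[0,0,-4],[0,0,-4],[0,0,-3],[0,0,0],[0,0,0]], "twist": [0,0,0,0,0,0,0,0,0,0,0]}' 100
```

```text
time_s: 17.32
position: [0.6597, -0.0401, 0.072]
eef_rot: [0.707, 0.707, -0.008, -0.005]
force: [0.2, -0.7, -2.9]
width: 0.0551
time_s: 18.7
position: [0.6624, -0.0395, 0.2292]
eef_rot: [0.707, 0.707, -0.008, -0.005]
force: [-0.2, -0.3, 0.4]
width: 0.0854
```

```bash
python3 -m handwheel '{"translation": [[2,-1.2,0],[3,-1.8,0],[3,-1.8,0],[3,-1.8,0],[3,-1.8,0],[3,-1.8,0],[3,-1.8,0],[3,-1.8,0],[3,-1.8,0],[3,-1.8,0],[3,-1.8,0],[3,-1.6,0],[1.5,-0.8,0],[0,0,0],[0,0,0]], "twist": [0,0,0,0,0,0,0,0,0,0,0,0,0,0,0]}'
```

```text
time_s: 20.58
position: [0.4256, 0.3421, 0.2203]
eef_rot: [0.706, 0.708, -0.015, -0.01]
force: [-0.5, -0.6, -1.5]
width: 0.0854
```

```bash
python3 -m handwheel '{"translation": [[-0.3,1,0],[-0.3,0.8,0],[-0.1,0.5,0],[0,0,0],[0,0,0],[0,0,2],[0,0,2],[0,0,1],[0,0,0],[0,0,0]], "twist": [0,0,0,0,0,0,0,0,0,0]}'
```

```text
time_s: 21.82
position: [0.4491, 0.3321, 0.1645]
eef_rot: [0.707, 0.707, -0.016, -0.01]
force: [-0.2, -0.1, -0.3]
width: 0.0856
```

```bash
python3 -m handwheel '{"translation": [[0.15,0.15,1],[0,0,2.5],[0,0,2.5],[0,0,2.5],[0,0,2],[0,0,1.5],[0,0,0.7],[0,0,0.2],[0,0,0],[0,0,0]], "twist": [0,0,0,0,0,0,0,0,0,0]}'
```

```text
time_s: 23.08
position: [0.448, 0.3341, 0.0328]
eef_rot: [0.707, 0.707, -0.013, -0.009]
force: [-0.8, 0.2, 0.4]
width: 0.085
```

```bash
python3 -m handwheel '{"translation": [[0,-0.15,0.4],[0,0,0],[0,0,0]], "twist": [0,0,0]}'; python3 -m handwheel '{"translation": [[0,0,0],[0,0,0],[0,0,0],[0,0,0],[0,0,0],[0,0,0],[0,0,-1],[0,0,-2],[0,0,-2],[0,0,-1],[0,0,0],[0,0,0]], "twist": [0,0,0,0,0,0,0,0,0,0,0,0]}' 0
```

```text
time_s: 23.45
position: [0.4466, 0.3343, 0.0293]
eef_rot: [0.707, 0.707, -0.012, -0.009]
force: [0.2, 0.5, -0.4]
width: 0.0851
time_s: 24.95
position: [0.4487, 0.3347, 0.0947]
eef_rot: [0.707, 0.707, -0.012, -0.009]
force: [-0.1, 0.2, -2.4]
width: 0.0491
```

```bash
python3 -m handwheel '{"translation": [[-2,0,0],[-3,0,0],[-3,0,0],[-3,0.5,0],[-2.5,1.5,0],[-2,2.7,0],[-2,2.7,0],[-2,2.7,0],[-2,2.7,0],[-2,2.7,0],[-2,2.7,0],[-1.5,2,0],[0,0,0],[0,0,0],[0,0,0]], "twist": [0,0,0,0,0,0,0,0,0,0,0,0,0,0,0]}'
```

```text
time_s: 26.82
position: [0.6485, 0.0439, 0.0799]
eef_rot: [0.707, 0.706, -0.018, -0.012]
force: [-0.8, 0.6, -1.4]
width: 0.0491
```

```bash
python3 -m handwheel '{"translation": [[0.5,0.5,0],[0.4,0.4,0],[0.1,0.2,0.5],[0,0,1],[0,0,0.8],[0,0,0.3],[0,0,0],[0,0,0]], "twist": [0,0,0,0,0,0,0,0]}'
```

```text
time_s: 27.82
position: [0.6582, 0.0553, 0.0512]
eef_rot: [0.707, 0.707, -0.018, -0.012]
force: [0.0, 0.3, -2.3]
width: 0.0485
```

```bash
python3 -m handwheel '{"translation": [[0,0,0.3],[0,0,0.3],[0,0,0.2],[0,0,0]], "twist": [0,0,0,0]}'
```

```text
time_s: 28.32
position: [0.6584, 0.0553, 0.0452]
eef_rot: [0.707, 0.707, -0.018, -0.012]
force: [-0.3, 0.9, -1.7]
width: 0.0488
```

```bash
python3 -m handwheel '{"translation": [[0,0,0.3],[0,0,0]], "twist": [0,0]}'; python3 -m handwheel '{"translation": [[0,0,0],[0,0,0],[0,0,0],[0,0,0],[0,0,-1],[0,0,-3],[0,0,-4],[0,0,-4],[0,0,-4],[0,0,-2],[0,0,0],[0,0,0]], "twist": [0,0,0,0,0,0,0,0,0,0,0,0]}' 100
```

```text
time_s: 28.58
position: [0.6588, 0.0553, 0.0453]
eef_rot: [0.707, 0.707, -0.017, -0.011]
force: [0.3, -0.0, -1.5]
width: 0.0491
time_s: 30.08
position: [0.6655, 0.0568, 0.2311]
eef_rot: [0.707, 0.707, -0.017, -0.011]
force: [0.4, -0.7, -0.6]
width: 0.0852
```

```bash
python3 -m handwheel '{"translation": [[-2,-1,0],[-3,-1.5,0],[-3,-1.5,0],[-3,-1.5,0],[-3,-1.5,0],[-3,-1.5,0],[-3,-1.5,0],[-3,-1.6,0],[-3,-1.8,0],[-3,-1.8,0],[-3,-1.8,0],[-3,-1.8,0],[-2,-1.2,0],[0,0,0],[0,0,0]], "twist": [0,0,0,0,0,0,0,0,0,0,0,0,0,0,0]}'
```

```text
time_s: 31.95
position: [0.4442, -0.3309, 0.2241]
eef_rot: [0.708, 0.705, -0.024, -0.023]
force: [0.2, 0.1, 0.0]
width: 0.0857
```

```bash
python3 -m handwheel '{"translation": [[-0.4,0.7,0],[0,0,1],[0,0,1.5],[0,0,1.5],[0,0,1.5],[0,0,1.5],[0,0,1.5],[0,0,1.5],[0,0,1],[0,0,0.5],[0,0,0],[0,0,0]], "twist": [0,0,0,0,0,0,0,0,0,0,0,0]}'
```

```text
time_s: 33.45
position: [0.4438, -0.3335, 0.0992]
eef_rot: [0.708, 0.706, -0.024, -0.024]
force: [0.1, 0.2, -0.9]
width: 0.0848
```

```bash
python3 -m handwheel '{"translation": [[-0.25,0.15,0.5],[0,0,1],[0,0,1.5],[0,0,1.5],[0,0,1.5],[0,0,1],[0,0,0.5],[0,0,0],[0,0,0]], "twist": [0,0,0,0,0,0,0,0,0]}'
```

```text
time_s: 34.58
position: [0.4399, -0.3362, 0.0189]
eef_rot: [0.708, 0.706, -0.024, -0.024]
force: [0.3, -0.5, 1.3]
width: 0.0853
```

```bash
python3 -m handwheel '{"translation": [[0,0,0.5],[0,0,0.2],[0,0,0],[0,0,0]], "twist": [0,0,0,0]}'
```

```text
time_s: 35.08
position: [0.4398, -0.3365, 0.0123]
eef_rot: [0.708, 0.706, -0.024, -0.023]
force: [0.0, -0.4, 0.0]
width: 0.0851
```

```bash
python3 -m handwheel '{"translation": [[0,0,0.35],[0,0,0]], "twist": [0,0]}'; python3 -m handwheel '{"translation": [[0,0,0],[0,0,0],[0,0,0],[0,0,0],[0,0,0],[0,0,0],[0,0,0],[0,0,-1],[0,0,-2],[0,0,-2],[0,0,-2],[0,0,-1],[0,0,0],[0,0,0]], "twist": [0,0,0,0,0,0,0,0,0,0,0,0,0,0]}' 0
```

```text
time_s: 35.33
position: [0.4395, -0.3365, 0.0086]
eef_rot: [0.708, 0.706, -0.024, -0.023]
force: [-0.1, 0.0, 0.6]
width: 0.0855
time_s: 37.08
position: [0.4459, -0.3367, 0.0963]
eef_rot: [0.708, 0.706, -0.024, -0.022]
force: [0.8, -0.1, -0.3]
width: 0.0431
```

```bash
python3 - <<'E'
from h import *
s=snap('side')
cv2.imwrite('pics/a1.png',cv2.resize(s['frame'][80:320,170:450,::-1],None,fx=2.5,fy=2.5,interpolation=cv2.INTER_CUBIC))
E
```

```text
(no output)
```

View pics/a1.png

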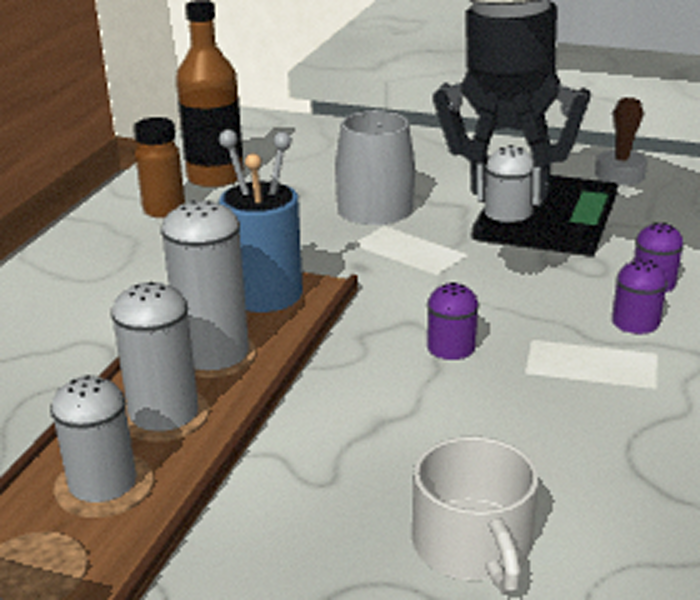

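Shaker a is held, and b, c and d stand in place. I'll lift clear and carry a over at moderate speed.

```bash
python3 -m handwheel '{"translation": [[0,0,-1],[0,0,-2],[0,0,-2],[0,0,-2],[0,0,-2],[0,0,-1],[1,0.4,0],[2,0.8,0],[2,0.8,0],[2,0.8,0],[2,0.8,0],[2,0.8,0],[2,0.8,0],[2,0.8,0],[2,0.8,0],[2,0.8,0],[2,0.8,0],[1,0.5,0],[0,0,0],[0,0,0]], "twist": [0,0,0,0,0,0,0,0,0,0,0,0,0,0,0,0,0,0,0,0]}'
```

```text
time_s: 39.62
position: [0.5432, -0.0933, 0.1868]
eef_rot: [0.705, 0.708, -0.026, -0.029]
force: [0.2, -0.2, -0.4]
width: 0.0432
```

```bash
python3 -m handwheel '{"translation": [[1,0.4,0],[2,0.9,0],[2,0.9,0],[2,0.9,0],[2,0.9,0],[2,0.9,0],[2,0.9,0],[2,0.9,0],[2,0.9,0],[2,0.9,0],[2,1,0],[2,1,0],[1,0.5,0],[0,0,0],[0,0,0]], "twist": [0,0,0,0,0,0,0,0,0,0,0,0,0,0,0]}'
```

```text
time_s: 41.5
position: [0.66, 0.1636, 0.1782]
eef_rot: [0.706, 0.707, -0.026, -0.029]
force: [-0.2, -1.0, -0.7]
width: 0.0433
```

```bash
python3 -m handwheel '{"translation": [[-0.6,0.5,0],[-0.5,0.4,0],[0,0,1],[0,0,2],[0,0,2],[0,0,2],[0,0,2],[0,0,1],[0,0,0.5],[0,0,0],[0,0,0]], "twist": [0,0,0,0,0,0,0,0,0,0,0]}'
```

```text
time_s: 42.88
position: [0.66, 0.1506, 0.0645]
eef_rot: [0.706, 0.707, -0.027, -0.029]
force: [-0.3, 0.3, -0.7]
width: 0.0429
```

```bash
python3 -m handwheel '{"translation": [[0,0.15,1],[0,0,1],[0,0,0.8],[0,0,0.3],[0,0,0],[0,0,0]], "twist": [0,0,0,0,0,0]}'; python3 - <<'E'
from h import *
s=snap('side')
cv2.imwrite('pics/a2.png',cv2.resize(s['frame'][160:400,60:300,::-1],None,fx=2.5,fy=2.5,interpolation=cv2.INTER_CUBIC))
E
```

```text
time_s: 43.62
position: [0.6593, 0.1508, 0.0319]
eef_rot: [0.706, 0.707, -0.026, -0.029]
force: [0.0, 0.2, -0.8]
width: 0.0431
```

View pics/a2.png

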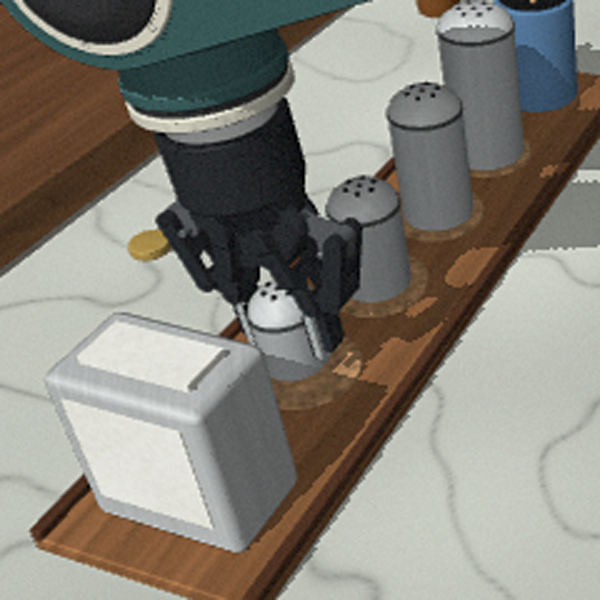

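Shaker a hovers about 8 mm over the napkin-end disc with a slight tilt. I'll lower it the rest of the way.

```bash
python3 -m handwheel '{"translation": [[0,0,0.3],[0,0,0.3],[0,0,0],[0,0,0]], "twist": [0,0,0,0]}';  python3 -m handwheel '{"translation": [[0,0,0.3],[0,0,0]], "twist": [0,0]}'
```

```text
time_s: 44.18
position: [0.6591, 0.1508, 0.026]
eef_rot: [0.706, 0.707, -0.026, -0.028]
force: [0.2, 0.3, -0.6]
width: 0.043
time_s: 44.42
position: [0.6594, 0.1511, 0.0249]
eef_rot: [0.706, 0.707, -0.025, -0.028]
force: [1.9, 0.5, -0.6]
width: 0.0431
```

```bash
python3 -m handwheel '{"translation": [[0,0,0.1],[0,0,0],[0,0,0],[0,0,0],[0,0,0],[0,0,-1],[0,0,-2],[0,0,-3],[0,0,-4],[0,0,-4],[0,0,-4],[0,0,0],[0,0,0],[0,0,0]], "twist": [0,0,0,0,0,0,0,0,0,0,0,0,0,0]}' 100; python3 - <<'E'
from h import *
from scipy.optimize import least_squares
H=dict(a=(.6585,.1505,.022,.06),b=(.6585,.0555,.025,.085),c=(.6585,-.0395,.028,.11),d=(.6585,-.1345,.031,.135))
for cam in('scene','side'):
    s=snap(cam,'end_%s.png'%cam); W=cloud(s)
    for k,(x,y,r,h) in H.items():
        R=np.hypot(W[...,0]-x,W[...,1]-y); top=np.nanmax(W[...,2][R<r])
        o=[]
        for lo,hi in((.02,.01+h-.014),(.02,.01+h/2-.007),(.01+h/2-.007,.01+h-.014)):
            p=W[(R<r+.012)&(W[...,2]>lo)&(W[...,2]<hi)][:,:2]
            o.append(least_squares(lambda c:np.hypot(*(p-c).T)-r,[x,y],loss='soft_l1',f_scale=.001).x.round(4))
        print(cam,k,*o,'top',round(top,3))
    for l in optics.tip_of(cam,'cup')[:1]: print(np.round(l['xyz'],3))
E
```

```text
time_s: 46.18
position: [0.6735, 0.1502, 0.2191]
eef_rot: [0.707, 0.707, -0.023, -0.026]
force: [-0.4, -0.5, -0.8]
width: 0.0858
scene a [0.6613 0.1515] [0.6614 0.1516] [0.6612 0.1515] top 0.328
scene b [0.6589 0.0536] [0.6589 0.0535] [0.659  0.0537] top 0.102
scene c [ 0.6575 -0.041 ] [ 0.6576 -0.041 ] [ 0.6575 -0.041 ] top 0.127
scene d [ 0.6586 -0.1357] [ 0.6586 -0.1357] [ 0.6586 -0.1356] top 0.154
[0.386 0.018 0.001]
side a [0.6626 0.1524] [0.6625 0.1525] [0.6626 0.1524] top 0.452
side b [0.6601 0.0546] [0.6601 0.0546] [0.6601 0.0546] top 0.103
side c [ 0.659 -0.04 ] [ 0.659  -0.0399] [ 0.659 -0.04 ] top 0.127
side d [ 0.6599 -0.1345] [ 0.6601 -0.1345] [ 0.6598 -0.1345] top 0.152
[ 0.385  0.015 -0.001]
```

View pics/end_scene.png

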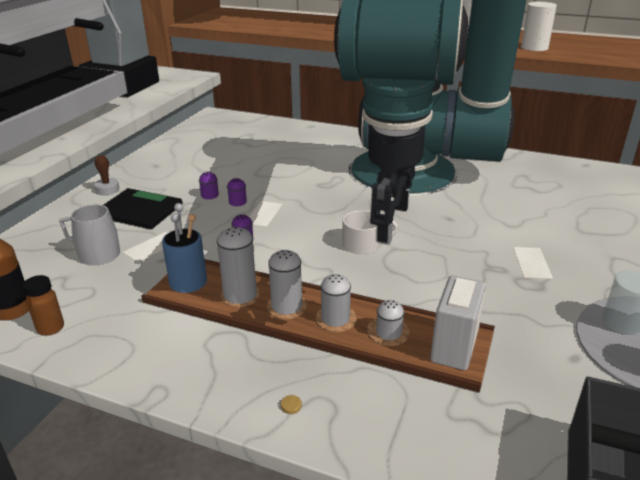

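View pics/end_side.png

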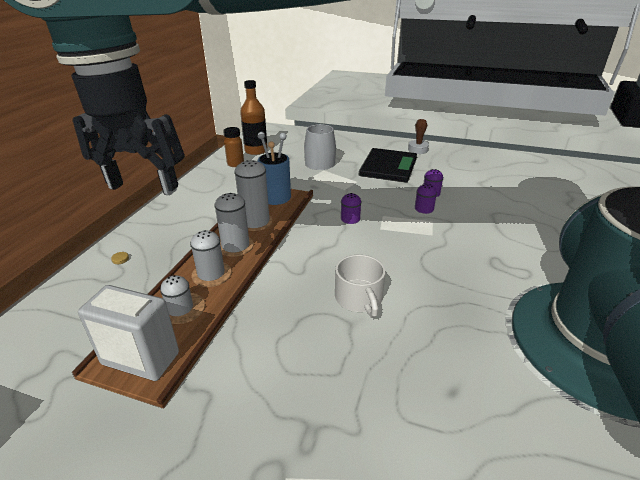

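All four shakers stand upright on the right discs, within about 1–4 mm of centre by the depth fits. The cup hasn't moved and the gripper is open and clear, so I'm handing in.

```bash
python3 -c "
from cell import env
env.hand_in()"
```

```text
the job is handed in; nothing more can be done
```

The four steel shakers are on the tray in order of height: a on the disc next to the napkin dispenser, then b, c, and d next to the spoon crock. The job is handed in at about 46 s of the 112 s allowed.

- **Placement:** In the last fits from both cameras all four were upright. b, c and d were within about 2 mm of the disc centres I measured. a was the worst, about 3–4 mm off, mostly away from the robot. I didn't correct it because the cork ring around it looked close to even.
- **Left alone:** The cup measured the same position as at the start, to within a few mm. The purple look-alikes were not touched.
- **At the end:** The gripper was open and well above everything.
- **Not as planned:** The tool's tilt drifted to about 4° over the moves, and the interface gave no way to correct it. Shaker a was therefore set down slightly tilted and settled upright when released.
- **Disagreement:** The two cameras differ by 1–1.5 mm in position. The height readings for a in the last check (0.328 m and 0.452 m) are not valid, because the gripper was in view above it.

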